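# Side-stand check on a scooter frame stub

### The arm

A 7-joint arm with a two-finger parallel gripper is mounted at the origin on the work surface. World frame = base frame: x ahead of the robot, y to its left, z up, the work surface at z = 0. Lengths are in m, angles in rad, forces in N, time in s.
With the tool pointing down it reaches from about 0.425 to 1.025 m from the base axis. Payload 9.4 kg.
Tool frame: the origin (TCP) lies between the finger pads, 19 mm behind the fingertips; this is the grasp point; z points along the fingers, y is the line along which they close (so a half turn about z gives the same grasp; the last joint's range is limited). The gripper opens to 85 mm and grips with 20 to 120 N. Pads are 22 mm wide; open, the fingers measure 114 mm over their backs; the gripper's body (76 mm by 85 mm) begins 54 mm behind the grasp point. The pads swing forward as they close: fully open they stand 13 mm farther back than shut.
Start: joints at [1.177, 0.599, -0.003, 1.599, 0.002, 0.943, -0.08], TCP at [0.226, -0.689, 0.25] pointing down, gripper open.
Joint ranges: [-2.57, 2.57], [-0.35, 1.97], [-1.29, 1.29], [0.11, 2.56], [-1.05, 4.19], [0.11, 1.86], [-2.63, 2.63]. Speed limits (rad/s): [2.22, 2.22, 3.01, 3.01, 3.14, 3.14, 3.14].

### API

Orientations are given as a rotation vector (axis times angle).
In Python, from plant import robot gives the robot as it stands.
- The arm moves only by the tool move_arm, never from a script. Its argument "deltas" is a list that holds one entry, the list of rows, each a list of 7 numbers: the shift along the world's x, y, z in units of 50 mm (1.0 is 50 mm), then the turn, a rotation vector about the world's x, y, z in units of 10 degrees (1.0 is 10 degrees), then the closure, from -1 (fully open) to 1 (shut). A call has 1 to 5 rows; each row shifts and turns the commanded pose from where the row before left it; what a row does not reach is not made up. A row lasts 1/8 s, in which the tool goes at most 62.5 mm and 10.7 degrees, less where a joint would pass 70% of its speed; a pose out of reach is approached as far as the arm can. A call is refused whole if a number of a shift passes 1 or a number of a turn 1, either way. A call with a gripper value outside its range is refused whole. The fingers move at their own pace and stop on an object; "newtons" is the grip in N (left out, the last holds). Time passes only in rows, so rows that do not move let the fingers close. It gives the time, the measured TCP pose, the force, the opening and the grip force at its end, in the units of the state.
- robot.get_obs(): the state, without advancing time (a new reading comes with each control period).
- robot.capture(name): name is "side" or "top" or "wrist"; returns the picture (400x640x3 uint8, red, green, blue); there is no depth.
- robot.calibration(name): a dict with "camera_matrix" (3x3 intrinsics, pixels), "R" (3x3) and "t" (3): a world point X has camera coordinates R X + t; the wrist camera has in their place "hand_eye" (4x4, takes a point from camera to tool coordinates, whose origin is the TCP and whose axes are the flange's). Camera axes: x right, y down, z forward; pixel columns grow to the right and rows downward; lengths in m; the calibration is good to about 2 mm. A picture is of the moment at which its call begins: read the wrist's pose just before it. calibration takes no time and is no camera call.
- robot.sign_off(): hands the job in; it is judged then, once.
Trained networks look in the newest picture that a camera, given by its name, has taken for a name from the list of things; names that differ only in an ending like _2 or _b are one class to them, and where a whole thing is asked for, a point or a joint stands for the part that bears it (a point fixed in the world has none). Each returns a list of dicts, best first, with "conf" (0 to 1); they miss things now and then, are a little off and sometimes report something else, mostly with a low value. They report only what shows in the picture. A call takes as long as a camera call.
- robot.boxes_of(name, camera): "bbox" ([left, top, width, height] in pixels, round what is visible of it).
- robot.regions_of(name, camera): "pixels" (400x640 bool, what is visible of it) and "bbox" ([left, top, width, height] in pixels, round what is visible of it).
The state is a dict: "t": time; "qpos": joint angles; "qvel": joint speeds; "effort": joint torques, N m; "tcp_pos": TCP position; "tool_rot": TCP orientation; "contact_force": force on the tool from outside, world axes, zero at the start; "ft_torque": the same for the moment, N m; "grip_width": opening from 0.0 (shut) to 1.0 (fully open); "grip_force": force on a finger pad.
Only numpy, scipy, OpenCV 4.12 (cv2) and the standard library are available. Lean on these libraries where they do the work, as an engineer would, in place of code of your own. Each camera call takes 0.05 s, during which the arm holds its last target. There are 200 camera calls.

### The job

Turn the black knob on the blue cradle until the red pointer lines up with the yellow mark (not the white one). Then, with the red frame still leaning over, push the side stand's rubber tab down past centre so that its spring snaps the stand fully down. Finally take the frame by its top tube, bring it upright and finish while still holding it there, steady, with the gripper on the tube; the knob stays as set and the loose things on the bench stay where they are.

Things in the scene. Friction and masses are not known exactly. Their poses are not given: they have to be found in the camera images.
- cradle: Fixed blue cradle, base plate 150 x 560 x 12 mm (x, y, z) centred at y = -60 mm of its frame. Origin: on the bench, under the frame's roll axis; x points away from the frame's stand side (roughly away from the robot), y along the roll axis, z up. Roll axis: the line x = 0, z = 70 mm, along y. Two cheeks 97 mm high carry it at y = -155 and 185 mm.
- knob (a joint): Angle of the drag knob, rad, 0 to 3.2, growing clockwise seen from above; light friction (0.03 N m), stays where left. Its grip is an upright bar 42 mm long, 14 mm thick, 32 mm high, on a 44 mm disc. At 0 the bar lies along the cradle's x; at angle q it has turned clockwise by q.
- knob_grip (a point): Point on the knob's vertical axis at the height to grip: 49 mm above the bench; the bar's top is 56 mm above the bench. At x = -40, y = -250 mm of the cradle.
- pointer_tip (a point): Tip of the red pointer beside the knob. It slides along the cradle's y, driven by the knob: 14 mm per rad, clockwise moves it towards +y (towards the frame).
- yellow_mark: Yellow mark, 14 x 4 x 4 mm, fixed on the dark scale block. Origin: middle of its end next to the pointer; axes as the cradle's. The pointer is on the mark when its tip has the same cradle y as this origin, within 3 mm. Yellow and white mark may be either way round.
- white_mark: White mark of the same shape on the same scale: not the one to set.
- roll (a joint): Roll of the red frame about the cradle's y axis, rad: 0 upright, positive leaning away from the stand side (towards the cradle's +x); stops at -0.2 and 0.5. About 2.6 kg: let go near upright, it falls over to 0.5; holding it at the top tube takes about 2 N upright and 8 N fully over.
- frame: The red frame stub, 300 mm long, with a hub on its +x side. Origin on the roll axis at y = 10 mm of the cradle; axes as the cradle's when upright; it tips with the roll.
- tube_mid (a point): Centre of the frame's straight red top tube, 36 mm diameter, 300 mm long: 180 mm from the roll axis and at y = 25 mm of the cradle; y runs along the tube, z points away from the roll axis (axes as frame's). The middle 180 mm is clear on both sides; this is the place to grip.
- stand (a joint): Angle of the side stand about its bolt, rad: 0 folded up (leg along the frame's +y, 0.17 rad above level), 1.85 fully down. Over-centre spring: let go below about 0.6 it returns to 0, beyond about 0.9 it snaps on to 1.85 by itself. Pushing the tab takes 1 to 2 N.
- stand_pivot (a point): Middle of the stand's bolt, on the frame at x = -52, z = 85 mm from the roll axis, y = -40 mm of the cradle. The bolt's axis is the frame's x axis (cradle x tipped by the frame's roll).
- tab (a point): Point on the stand's black rubber tab, a round peg of 12 mm diameter sticking out 50 mm sideways from the steel leg (towards the frame's -x), 105 mm from the bolt. This point is on the peg's axis, 32 mm out from the leg. It moves on a circle of 105 mm radius about the bolt's axis: from folded it goes down and towards the cradle's -y.
- wrench: Bystander: loose steel spanner, 170 mm, lying in front of the cradle. Leave alone.
- jar: Bystander: loose glass jar, 60 mm diameter, 70 mm high. Leave alone.
- spray_can: Bystander: loose white-labelled spray can, 64 mm diameter, 180 mm high. Leave alone.
- bearing: Bystander: loose steel bearing ring, 52 mm diameter, 14 mm high. Leave alone.
- mallet: Bystander: loose hammer, 240 mm. Leave alone.
- parts_tray: Bystander: loose yellow tray, 120 x 180 x 40 mm. Leave alone.
- axle_cap: Bystander: loose turned aluminium cap, 48 mm diameter, 32 mm high. Leave alone.

How it is judged:
By the outcome, as a careful person would: the job done as asked, in the order asked, and still so for the second after the job is handed in, while the arm keeps its last pose, push and grip.
It also fails if it takes over 58 s, if anything falls off the work surface, if the arm or the gripper's body presses on something with over 40 N, if the wrist force passes 120 N, or if a joint passes its speed limit or range.

## Working session

There is one attempt and no reset: what is moved stays moved. The work goes in short steps, Python scripts to look and compute and a tool call to move; the robot and the scene stay as the last step left them, time stands still between calls to the robot, and variables do not carry over. Pictures are saved under pics/ and viewed, at most 12 in all, crops included, and the job is handed in when it is done.

Besides the shell and the picture viewer there is one more tool, called after ">>>" by a JSON object that holds its "api" and its "payload". move_arm: Moves the arm, as the interface text tells. Its arguments: {"type":"object","properties":{"deltas":{"type":"array","items":{"type":"array","items":{"type":"array","items":{"type":"number"}}}},"newtons":{"type":"number"}},"required":["deltas"]}

```bash
mkdir -p pics; cat > h.py <<'E'
import numpy as np,cv2
from plant import robot
def snap(n,f=None):
    im=robot.capture(n)
    if f: cv2.imwrite('pics/'+f,im[...,::-1])
    return im
E
python3 - <<'E'
from h import *
o=robot.get_obs();print(o['t'],o['tcp_pos'],o['tool_rot'],o['grip_width'])
ims=[]
for c in ['side','top']:
    snap(c,c+'0.png')
    k=robot.calibration(c);print(c,np.array(k['camera_matrix']).tolist(),np.round(k['R'],4).tolist(),np.round(k['t'],4).tolist())
    for n in ['cradle','knob','pointer_tip','yellow_mark','white_mark','frame','tab','stand']:
        print(n,[(round(b['conf'],2),np.round(b['bbox']).tolist()) for b in robot.boxes_of(n,c)[:2]])
E
```

```text
0.0 [ 0.2256653  -0.68850576  0.24907968] [-3.10070775e+00 -4.95357499e-01  6.65037567e-04] 1.0025388654373033
side [[501.85028372773706, 0.0, 321.08024150715636], [0.0, 501.85028372773706, 203.91953899430808], [0.0, 0.0, 1.0]] [[-0.752, 0.6592, -0.0004], [0.6199, 0.7071, -0.3402], [-0.224, -0.256, -0.9404]] [0.3804, -0.3118, 1.5928]
cradle [(0.82, [215.0, 126.0, 174.0, 149.0]), (0.64, [371.0, 344.0, 35.0, 28.0])]
knob [(0.65, [255.0, 137.0, 12.0, 14.0])]
pointer_tip []
yellow_mark [(0.26, [164.0, 162.0, 74.0, 69.0])]
white_mark [(0.2, [253.0, 165.0, 114.0, 88.0])]
frame [(0.63, [251.0, 165.0, 116.0, 88.0])]
tab [(0.77, [302.0, 170.0, 45.0, 39.0])]
stand [(0.96, [302.0, 170.0, 44.0, 41.0]), (0.71, [164.0, 163.0, 77.0, 71.0])]
top [[415.5781353739989, 0.0, 324.0414452483999], [0.0, 415.5781353739989, 201.6769260206563], [0.0, 0.0, 1.0]] [[-0.0081, -1.0, -0.0045], [-0.994, 0.0085, -0.109], [0.1091, 0.0036, -0.994]] [0.0558, 0.5655, 1.3113]
cradle [(0.97, [273.0, 164.0, 176.0, 86.0]), (0.35, [413.0, 206.0, 18.0, 15.0])]
knob [(0.62, [410.0, 205.0, 20.0, 12.0]), (0.56, [183.0, 155.0, 34.0, 24.0])]
pointer_tip []
yellow_mark []
white_mark []
frame [(0.83, [278.0, 164.0, 111.0, 63.0])]
tab [(0.93, [312.0, 204.0, 54.0, 24.0])]
stand [(0.66, [314.0, 208.0, 52.0, 20.0])]
```

View pics/side0.png

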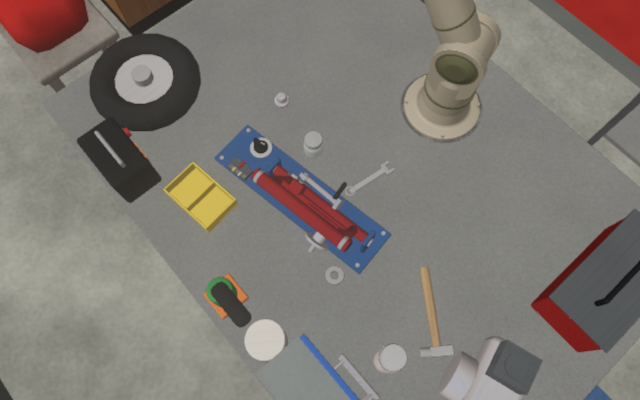

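View pics/top0.png

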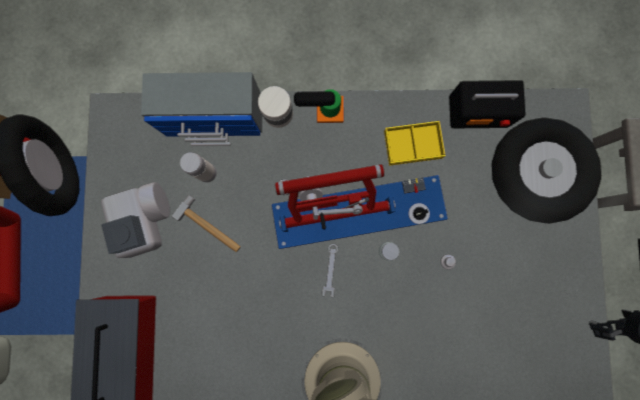

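The side picture shows the cradle at about (305,200), with the knob at (260,146), the tab peg at (341,188) and the wrench at (370,178). In the top picture, the cradle plate has corners at about (273,207), (282,248), (447,219) and (439,177). The knob is at (419,213), the scale at (413,185), the jar at (390,251) and the wrench at (331,270).

```bash
cat >> h.py <<'E'
from scipy.spatial.transform import Rotation as Rn
def cam(n):
    k=robot.calibration(n)
    if n=='wrist':
        o=robot.get_obs();T=np.eye(4);T[:3,:3]=Rn.from_rotvec(o['tool_rot']).as_matrix();T[:3,3]=o['tcp_pos']
        W=T@np.array(k['hand_eye']);R=W[:3,:3].T;return np.array(k['camera_matrix']),R,-R@W[:3,3]
    return np.array(k['camera_matrix']),np.array(k['R']),np.array(k['t'])
def back(c,uv,z):
    K,R,t=c;uv=np.atleast_2d(uv).astype(float);d=(np.c_[uv,np.ones(len(uv))]@np.linalg.inv(K).T)@R;o=-R.T@t
    return o+d*((z-o[2])/d[:,2])[:,None]
def proj(c,X):
    K,R,t=c;p=(np.atleast_2d(X)@R.T+t)@K.T;return p[:,:2]/p[:,2:]
E
python3 - <<'E'
from h import *
for n in ['top','side']:
    im=cv2.imread(f'pics/{n}0.png');h=cv2.cvtColor(im,cv2.COLOR_BGR2HSV)
    m=cv2.inRange(h,(100,120,50),(125,255,255));
    roi=np.zeros_like(m); 
    if n=='top': roi[165:260,265:455]=255
    else: roi[115:285,205:400]=255
    m&=roi
    m=cv2.morphologyEx(m,cv2.MORPH_OPEN,np.ones((2,2)))
    ys,xs=np.nonzero(m);P=back(cam(n),np.c_[xs,ys],0.012)[:,:2]
    (c,s,a)=cv2.minAreaRect((P*1000).astype(np.float32));print(n,c,s,a,cv2.boxPoints((c,s,a)).tolist(),len(P))
E
```

```text
top (532.3128662109375, -65.55047607421875) (147.48020935058594, 556.4696655273438) 9.414970397949219 [[414.0513916015625, 196.87368774414062], [505.0807800292969, -352.1000061035156], [650.5743408203125, -327.9746398925781], [559.544921875, 220.99905395507812]] 4602
side (535.8095092773438, -55.175079345703125) (145.90878295898438, 551.3553466796875) 9.372599601745605 [[418.93377685546875, 204.94143676757812], [508.72430419921875, -339.0534362792969], [652.6852416992188, -315.2915954589844], [562.8947143554688, 228.70327758789062]] 3009
```

>>> {"api": "move_arm", "payload": {"deltas": [[[0.55,0.85,0.1,0,0,0,-1],[0.55,0.85,0.1,0,0,0,-1],[0.55,0.85,0.1,0,0,0,-1],[0.55,0.85,0.1,0,0,0,-1],[0.55,0.85,0.1,0,0,0,-1]]]}}

```text
t: 1.52
tcp_pos: [0.3642, -0.4751, 0.2753]
tool_rot: [3.102, 0.495, 0.0]
contact_force: [0.4, -0.4, -0.1]
grip_width: 1.001
grip_force: 0.0
```

>>> {"api": "move_arm", "payload": {"deltas": [[[0.55,0.85,0.1,0,0,0,-1],[0.55,0.85,0.1,0,0,0,-1],[0.55,0.85,0.1,0,0,0,-1],[0.4,0.6,0,0,0,0,-1],[0,0,0,0,0,0,-1]]]}}

```text
t: 2.15
tcp_pos: [0.4679, -0.316, 0.2903]
tool_rot: [-3.1, -0.504, -0.002]
contact_force: [-1.2, -0.1, 0.3]
grip_width: 0.997
grip_force: 0.0
```

```bash
python3 - <<'E'
from h import *
o=robot.get_obs();print(o['t'],o['tcp_pos'],o['tool_rot'])
print(np.round(robot.calibration('wrist')['hand_eye'],3).tolist())
c=cam('wrist');snap('wrist','w1.png')
for n in ['cradle','knob','pointer_tip','yellow_mark','white_mark']:
    print(n,[(round(b['conf'],2),np.round(b['bbox']).tolist()) for b in robot.boxes_of(n,'wrist')[:2]])
np.savez('w1.npz',*c)
E
```

```text
2.15 [ 0.46787774 -0.31601519  0.29026154] [-3.10043384e+00 -5.03658314e-01 -1.97957352e-03]
[[0.001, -0.964, -0.265, 0.067], [1.0, 0.001, 0.0, -0.001], [0.0, -0.265, 0.964, -0.124], [0.0, 0.0, 0.0, 1.0]]
cradle [(0.78, [2.0, 0.0, 375.0, 154.0])]
knob [(0.81, [264.0, 95.0, 41.0, 37.0])]
pointer_tip [(0.5, [293.0, 26.0, 9.0, 26.0])]
yellow_mark [(0.4, [302.0, 10.0, 8.0, 10.0])]
white_mark [(0.49, [284.0, 4.0, 5.0, 17.0])]
```

View pics/w1.png

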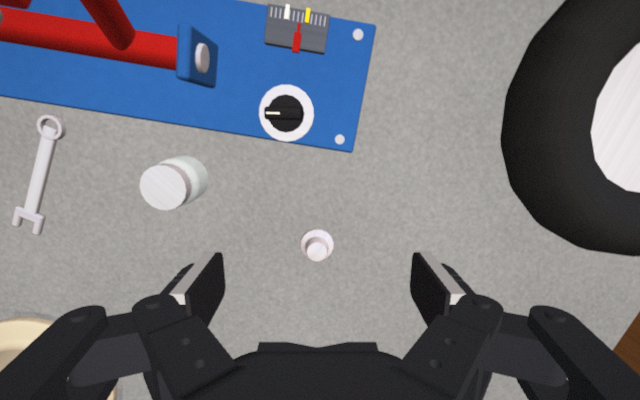

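The wrist view shows the white mark at (287,13), the yellow mark at (307,16) and the pointer tip at about (297,26), so yellow is on the -y side of the pointer. The knob bar is at (285,113) and lies roughly along the cradle's y. The plate's corners are at (375,25) and (353,153).

```bash
python3 - <<'E'
from h import *
d=np.load('w1.npz');c=(d['arr_0'],d['arr_1'],d['arr_2'])
im=cv2.imread('pics/w1.png');h=cv2.cvtColor(im,cv2.COLOR_BGR2HSV)
m=cv2.inRange(h,(100,120,50),(125,255,255));m[160:]=0
m=cv2.morphologyEx(m,cv2.MORPH_OPEN,np.ones((3,3)))
# front edge (bottom) and right end
cols=np.r_[20:255,320:345];b=np.array([(x,np.nonzero(m[:,x])[0].max()+.5) for x in cols if m[:,x].any()])
rows=np.arange(35,140);r=np.array([(np.nonzero(m[y])[0].max()+.5,y) for y in rows])
def line(p):
    P=back(c,p,.012)[:,:2].astype(np.float32);return cv2.fitLine(P,cv2.DIST_HUBER,0,.001,.001).ravel()
l1,l2=line(b),line(r);print(l1,l2)
A=np.array([l1[:2],-l2[:2]]).T;s=np.linalg.solve(A,l2[2:]-l1[2:]);corner=l1[2:]+s[0]*l1[:2]
u=l1[:2]*np.sign(l1[1]);yaw=np.arctan2(-u[0],u[1]);u2=l2[:2]*np.sign(l2[0]);yaw2=np.arctan2(u2[1],u2[0])
print('yaw deg',np.degrees([yaw,yaw2]),corner)
yaw=(yaw+yaw2)/2
R=np.array([[np.cos(yaw),-np.sin(yaw)],[np.sin(yaw),np.cos(yaw)]])
O=corner-R@[-.075,-.34];print('O',O)
kg=O+R@[-.04,-.25];print('knob pred',kg, proj(c,np.r_[kg,.049]), proj(c,np.r_[kg,.018]))
np.savez('cr.npz',O=O,yaw=yaw)
for n,(col) in dict(y=((20,120,120),(35,255,255)),red=((0,150,80),(8,255,255)),w=((0,0,190),(180,60,255))).items():
    mm=cv2.inRange(h,*col);mm[60:]=0;mm[:,:265]=0;mm[:,330:]=0
    ys,xs=np.nonzero(mm);pt=np.c_[xs,ys]
    for z in (.03,.04):
        P=(back(c,pt,z)[:,:2]-O)@R*1000;print(n,len(pt),z,'x',P[:,0].min().round(1),P[:,0].max().round(1),'ymed',np.median(P[:,1]).round(1),'y of far-x/near-x quart',[np.median(P[P[:,0]>np.quantile(P[:,0],.7),1]).round(1),np.median(P[P[:,0]<np.quantile(P[:,0],.3),1]).round(1)])
cv2.imwrite('pics/w1c.png',cv2.resize(im[0:160,220:390],None,fx=4.5,fy=3.7*1.0,interpolation=cv2.INTER_CUBIC))
E
```

```text
[ 0.163911   -0.9864751   0.46596685 -0.10538263] [ 0.9865666   0.16335963  0.58365715 -0.33630076]
yaw deg [9.433978 9.401955] [ 0.5064598  -0.34908342]
O [ 0.52481283 -0.00139367]
knob pred [ 0.52626082 -0.25456931] [[282.25598513 111.57666289]] [[285.01446845 112.14222143]]
y 65 0.03 x 57.8 72.0 ymed -261.8 y of far-x/near-x quart [np.float64(-261.8), np.float64(-261.8)]
y 65 0.04 x 55.2 69.0 ymed -262.5 y of far-x/near-x quart [np.float64(-262.5), np.float64(-262.6)]
red 148 0.03 x 27.0 55.6 ymed -253.7 y of far-x/near-x quart [np.float64(-253.7), np.float64(-253.5)]
red 148 0.04 x 25.2 53.1 ymed -254.6 y of far-x/near-x quart [np.float64(-254.7), np.float64(-254.5)]
w 84 0.03 x 58.1 72.4 ymed -239.2 y of far-x/near-x quart [np.float64(-238.9), np.float64(-239.2)]
w 84 0.04 x 55.5 69.4 ymed -240.5 y of far-x/near-x quart [np.float64(-240.2), np.float64(-240.5)]
```

View pics/w1c.png

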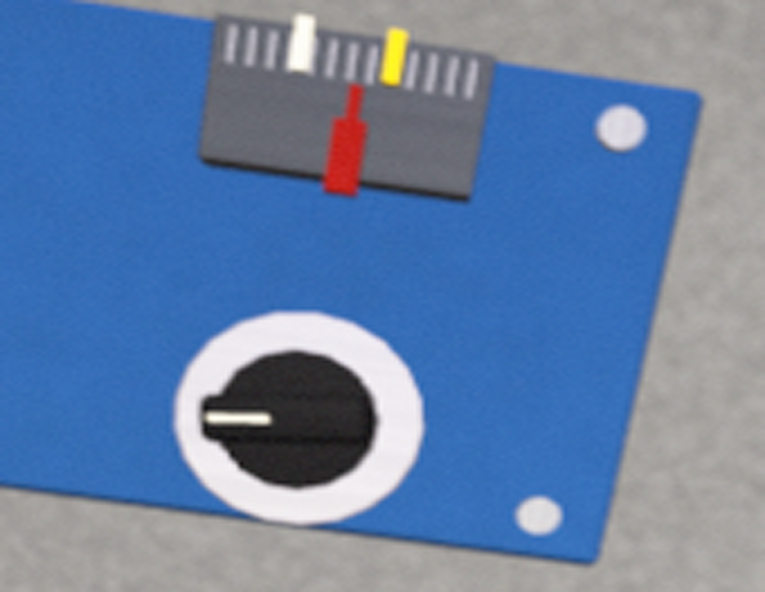

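>>> {"api": "move_arm", "payload": {"deltas": [[[0.13,0.14,0,0,0,-1,-1],[0.13,0.14,0,0,0,-1,-1],[0.13,0.14,0,0,0,-1,-1],[0.13,0.14,0,0,0,-1,-1],[0.13,0.14,-0.5,0,0,-1,-1]]]}}

```text
t: 3.08
tcp_pos: [0.499, -0.2852, 0.2662]
tool_rot: [3.017, -0.873, 0.006]
contact_force: [0.3, -0.5, 0.3]
grip_width: 1.0
grip_force: 0.0
```

>>> {"api": "move_arm", "payload": {"deltas": [[[0.13,0.14,-0.5,0,0,-1,-1],[0.13,0.13,-0.5,0,0,-1,-1],[0.13,0.13,-0.5,0,0,-1,-1],[0.12,0.13,-0.4,0,0,-1,-1],[0,0,0,0,0,0,-1]]]}}

```text
t: 3.7
tcp_pos: [0.5233, -0.2571, 0.1686]
tool_rot: [2.544, -1.841, -0.004]
contact_force: [-0.7, -0.3, -0.2]
grip_width: 0.997
grip_force: 0.0
```

```bash
cat >> h.py <<'E'
def cr():
    d=np.load('cr.npz');y=float(d['yaw']);return d['O'],np.array([[np.cos(y),-np.sin(y)],[np.sin(y),np.cos(y)]]),y
E
python3 - <<'E'
from h import *
o=robot.get_obs();print(o['t'],o['tcp_pos'],o['qpos'].round(2));M=Rn.from_rotvec(o['tool_rot']).as_matrix();print(M.round(3).tolist())
O,R,y=cr();kg=O+R@[-.04,-.25];print((kg-o['tcp_pos'][:2])/.05)
c=cam('wrist');im=snap('wrist','w2.png');b=robot.boxes_of('knob','wrist')[:1];print(b)
hsv=cv2.cvtColor(im,cv2.COLOR_RGB2HSV)
print(proj(c,np.r_[kg,.056]))
E
```

```text
3.7 [ 0.52333543 -0.25711343  0.16862345] [ 0.15  0.55  0.3   2.02 -0.27  0.62 -2.18]
[[0.313, -0.95, -0.003], [-0.95, -0.313, 0.001], [-0.002, 0.003, -1.0]]
[0.05850778 0.05088231]
[{'bbox': [290.8, 171.0, 47.0, 63.8], 'conf': 0.58}]
[[312.42997787 207.59465549]]
```

View pics/w2.png

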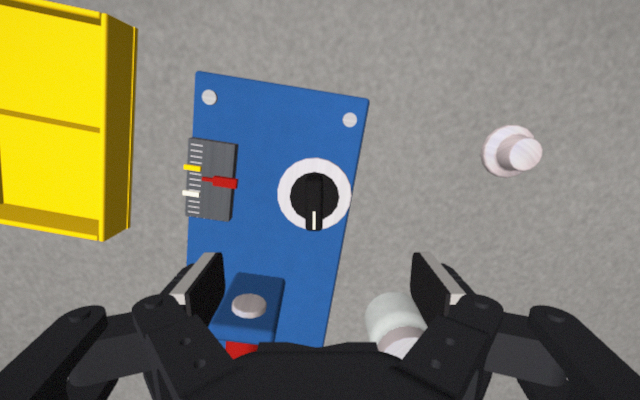

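The bar stands vertically in the image at (314,205), so it is perpendicular to the closing line. The yellow mark is at (192,168), white at (191,193) and the pointer tip at about (203,180). I'm descending to grip the knob.

>>> {"api": "move_arm", "payload": {"deltas": [[[0.06,0.05,-0.6,0,0,0,-1],[0,0,-0.6,0,0,0,-1],[0,0,-0.6,0,0,0,-1],[0,0,-0.5,0,0,0,-1],[0,0,-0.09,0,0,0,-1]]]}}

```text
t: 4.42
tcp_pos: [0.5264, -0.2557, 0.0503]
tool_rot: [-2.545, 1.842, 0.001]
contact_force: [-0.5, -0.1, 0.3]
grip_width: 1.0
grip_force: 0.0
```

>>> {"api": "move_arm", "payload": {"deltas": [[[0,0,0,0,0,0,1],[0,0,0,0,0,0,1],[0,0,0,0,0,0,1],[0,0,0,0,0,0,1],[0,0,0,0,0,0,1]]], "newtons": 30}}

```text
t: 5.05
tcp_pos: [0.5257, -0.2555, 0.0513]
tool_rot: [2.543, -1.844, -0.001]
contact_force: [-5.2, -2.9, 9.2]
grip_width: 0.16
grip_force: 32.6
```

>>> {"api": "move_arm", "payload": {"deltas": [[[0,0,0,0,0,0.9,1],[0,0,0,0,0,0.9,1],[0,0,0,0,0,0.9,1],[0,0,0,0,0,0.6,1],[0,0,0,0,0,0,1]]]}}

```text
t: 5.68
tcp_pos: [0.5254, -0.2556, 0.0513]
tool_rot: [2.962, -1.044, -0.002]
contact_force: [-5.8, -1.4, 10.7]
grip_width: 0.155
grip_force: 32.5
```

```bash
cat > ptr.py <<'E'
from h import *
o=robot.get_obs();print(o['t'],o['tcp_pos'],o['contact_force'].round(1))
O,R,y=cr();c=cam('wrist');im=snap('wrist','w3.png');h=cv2.cvtColor(im,cv2.COLOR_RGB2HSV)
q=proj(c,np.r_[O+R@[.055,-.255],.035])[0];print('win',q)
H,W=h.shape[:2];uu,vv=np.meshgrid(np.arange(W),np.arange(H))
P=(back(c,np.c_[uu.ravel(),vv.ravel()],.033)[:,:2]-O)@R*1000
win=(P[:,0]>15)&(P[:,0]<85)&(P[:,1]<-210)&(P[:,1]>-300)
for n,col in dict(y=((20,120,120),(35,255,255)),red=((0,150,80),(8,255,255)),w=((0,0,190),(180,60,255))).items():
    m=(cv2.inRange(h,*col).ravel()>0)&win;Q=P[m]
    if len(Q): print(n,len(Q),'x',Q[:,0].min().round(1),Q[:,0].max().round(1),'y',np.median(Q[:,1]).round(1), 'tip y',np.median(Q[Q[:,0]>np.quantile(Q[:,0],.8),1]).round(1))
E
python3 ptr.py
```

```text
5.675 [ 0.52543373 -0.25557012  0.05125491] [-5.8 -1.4 10.7]
win [158.67080815 117.36460793]
y 412 x 55.9 70.6 y -263.0 tip y -262.9
red 1078 x 26.4 55.3 y -262.8 tip y -262.9
w 7794 x 55.9 85.0 y -249.5 tip y -249.8
```

The pointer tip is at cradle y = -262.9 mm and the yellow mark at -263.0 mm, so they line up. I'm releasing the knob and raising the arm, turning the tool's closing line along the cradle's x.

>>> {"api": "move_arm", "payload": {"deltas": [[[0,0,0,0,0,0,-1],[0,0,0,0,0,0,-1],[0,0,0,0,0,0,-1],[0,0,0.8,0,0,0,-1],[0,0,1,0,0,0,-1]]]}}

```text
t: 6.35
tcp_pos: [0.5263, -0.2545, 0.1404]
tool_rot: [-2.963, 1.044, 0.004]
contact_force: [1.0, 0.0, 0.1]
grip_width: 0.999
grip_force: 0.0
```

>>> {"api": "move_arm", "payload": {"deltas": [[[0,0,1,0,0,-0.85,-1],[0,0,1,0,0,-0.85,-1],[0,0,1,0,0,-0.85,-1],[-0.3,0.4,0.5,0,0,-0.85,-1],[-0.3,0.4,0,0,0,-0.8,-1]]]}}

```text
t: 6.98
tcp_pos: [0.4973, -0.2148, 0.3175]
tool_rot: [-2.385, 2.042, -0.005]
contact_force: [0.2, -1.0, 0.2]
grip_width: 1.001
grip_force: 0.0
```

```bash
python3 ptr.py; python3 - <<'E'
from h import *
O,R,y=cr();o=robot.get_obs();print(o['qpos'].round(2),Rn.from_rotvec(o['tool_rot']).as_matrix().round(3).tolist())
def fr(p,th):
    x,yy,z=p;return np.r_[O+R@[x*np.cos(th)+z*np.sin(th),yy],.07-x*np.sin(th)+z*np.cos(th)]
snap('top','t2.png');snap('side','s2.png')
for n in ['top','side','wrist']:
    c=cam(n)
    for nm in ['tab','stand','frame']: print(n,nm,[(round(b['conf'],2),np.round(b['bbox']).tolist()) for b in robot.boxes_of(nm,n)[:2]])
    for nm,p in dict(tabpt=(-.084,.0635,.1028),pegend=(-.102,.0635,.1028),pegroot=(-.052,.0635,.1028),bolt=(-.052,-.04,.085),tubeA=(0,-.125,.18),tubeB=(0,.175,.18)).items(): print(nm,proj(c,fr(p,.5)).round(0).tolist(),(fr(p,.5)).round(3))
a=cv2.imread('pics/s2.png')[110:290,200:400];b=cv2.imread('pics/t2.png')[150:260,260:460]
cv2.imwrite('pics/v.png',np.vstack([cv2.resize(a,None,fx=2,fy=2,interpolation=2),cv2.resize(b,None,fx=2,fy=2,interpolation=2)]))
E
```

```text
6.975 [ 0.49728122 -0.21478551  0.31750706] [ 0.2 -1.   0.2]
win [225.66154579 133.6993343 ]
y 44 x 55.8 70.0 y -260.8 tip y -260.9
red 94 x 26.4 53.4 y -260.6 tip y -260.7
w 56 x 56.5 71.0 y -238.2 tip y -238.2
[ 0.01  0.31  0.38  1.97 -0.15  0.89 -2.52] [[0.149, -0.989, 0.0], [-0.989, -0.149, 0.002], [-0.002, -0.001, -1.0]]
top tab [(0.7, [314.0, 206.0, 52.0, 26.0]), (0.47, [183.0, 153.0, 34.0, 29.0])]
top stand [(0.89, [312.0, 207.0, 51.0, 22.0])]
top frame [(0.68, [276.0, 162.0, 114.0, 67.0])]
tabpt [[322.0, 222.0]] [0.49  0.057 0.2  ]
pegend [[323.0, 227.0]] [0.475 0.055 0.209]
pegroot [[320.0, 213.0]] [0.518 0.062 0.185]
bolt [[356.0, 210.0]] [ 0.527 -0.042  0.17 ]
tubeA [[382.0, 170.0]] [ 0.63  -0.111  0.228]
tubeB [[275.0, 189.0]] [0.581 0.185 0.228]
side tab [(0.71, [303.0, 172.0, 42.0, 38.0]), (0.21, [254.0, 140.0, 16.0, 15.0])]
side stand [(0.64, [348.0, 160.0, 46.0, 35.0]), (0.61, [301.0, 168.0, 45.0, 40.0])]
side frame [(0.71, [248.0, 164.0, 120.0, 89.0])]
tabpt [[340.0, 190.0]] [0.49  0.057 0.2  ]
pegend [[344.0, 184.0]] [0.475 0.055 0.209]
pegroot [[333.0, 200.0]] [0.518 0.062 0.185]
bolt [[305.0, 176.0]] [ 0.527 -0.042  0.17 ]
tubeA [[255.0, 174.0]] [ 0.63  -0.111  0.228]
tubeB [[348.0, 247.0]] [0.581 0.185 0.228]
wrist tab [(0.19, [355.0, 200.0, 50.0, 57.0])]
wrist stand [(0.52, [259.0, 335.0, 18.0, 18.0])]
wrist frame [(0.66, [111.0, 228.0, 175.0, 172.0]), (0.2, [357.0, 204.0, 48.0, 51.0])]
tabpt [[281.0, 460.0]] [0.49  0.057 0.2  ]
pegend [[296.0, 469.0]] [0.475 0.055 0.209]
pegroot [[256.0, 445.0]] [0.518 0.062 0.185]
bolt [[262.0, 353.0]] [ 0.527 -0.042  0.17 ]
tubeA [[126.0, 317.0]] [ 0.63  -0.111  0.228]
tubeB [[175.0, 569.0]] [0.581 0.185 0.228]
```

View pics/v.png

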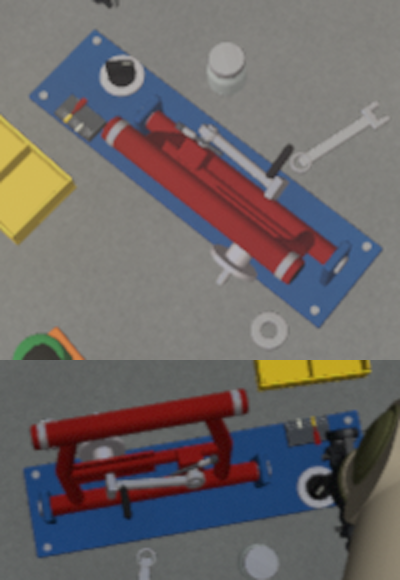

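The pointer still lines up with yellow after release. In the crops the stand is folded, with the peg running from about (270,178) to (292,148) in the upper panel. This matches the roll = 0.5 projection. I'm turning half round for joint-7 room and moving above the tab.

>>> {"api": "move_arm", "payload": {"deltas": [[[0,0.3,0,0,0,1,1],[0,0.3,0,0,0,1,1],[0,0.3,0,0,0,1,1],[0,0.3,0,0,0,1,1],[0,0.3,0,0,0,1,1]]]}}

```text
t: 8.2
tcp_pos: [0.4969, -0.1396, 0.3154]
tool_rot: [3.031, -0.827, -0.0]
contact_force: [0.6, 0.0, -0.1]
grip_width: 0.002
grip_force: 0.0
```

>>> {"api": "move_arm", "payload": {"deltas": [[[0,0.3,0,0,0,1,1],[0,0.3,0,0,0,1,1],[0,0.3,0,0,0,1,1],[0,0.3,0,0,0,1,1],[0,0.3,0,0,0,1,1]]]}}

```text
t: 8.82
tcp_pos: [0.4969, -0.0647, 0.3154]
tool_rot: [3.096, 0.531, -0.0]
contact_force: [-0.5, 0.3, -0.2]
grip_width: 0.002
grip_force: 0.0
```

>>> {"api": "move_arm", "payload": {"deltas": [[[0,0.3,0,0,0,1,1],[0,0.3,0,0,0,1,1],[0,0.3,0,0,0,1,1],[0,0.3,0,0,0,1,1],[0,0.3,-0.1,0,0,1,1]]]}}

```text
t: 9.45
tcp_pos: [0.4971, 0.0104, 0.3106]
tool_rot: [2.581, 1.79, 0.001]
contact_force: [0.3, -0.0, -0.6]
grip_width: 0.003
grip_force: 0.0
```

>>> {"api": "move_arm", "payload": {"deltas": [[[-0.05,0.3,-0.2,0,0,1,1],[-0.05,0.3,-0.2,0,0,1,1],[-0.05,0.3,-0.2,0,0,1,1],[0,0,0,0,0,0,1]]]}}

```text
t: 9.95
tcp_pos: [0.489, 0.0556, 0.2799]
tool_rot: [-2.036, -2.391, 0.001]
contact_force: [-0.1, -0.3, 0.8]
grip_width: 0.004
grip_force: 0.0
```

```bash
python3 - <<'E'
from h import *
o=robot.get_obs();print(o['t'],o['qpos'].round(2),o['tcp_pos'],Rn.from_rotvec(o['tool_rot']).as_matrix().round(3).tolist())
E
```

```text
9.95 [ 0.08  0.31 -0.39  2.07  0.16  0.8  -0.25] [0.48903195 0.0555786  0.27993638] [[-0.159, 0.987, -0.001], [0.987, 0.159, 0.0], [0.001, -0.001, -1.0]]
```

>>> {"api": "move_arm", "payload": {"deltas": [[[0.02,0.03,-0.5,0,0,0,1],[0,0,-0.42,0,0,0,1],[-0.2,-0.02,-0.37,0,0,0,1],[-0.19,-0.07,-0.36,0,0,0,1],[0,0,0,0,0,0,1]]]}}

```text
t: 10.58
tcp_pos: [0.4704, 0.051, 0.1975]
tool_rot: [-2.042, -2.387, 0.003]
contact_force: [0.8, 0.6, 0.4]
grip_width: 0.0
grip_force: 0.2
```

```bash
python3 - <<'E'
from h import *
a=snap('side')[130:250,250:400];b=snap('top')[160:260,270:420]
cv2.imwrite('pics/v2.png',cv2.resize(np.vstack([a,b]),None,fx=2.7,fy=2.7,interpolation=2)[...,::-1])
E
```

```text
(no output)
```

View pics/v2.png

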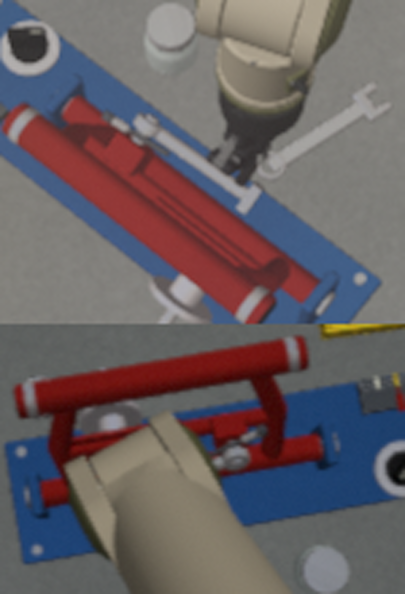

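The upper panel shows the gripper tip at about (235,175), beside the leg end at (245,205). I'm checking how far the leg has turned.

```bash
cat >> h.py <<'E'
def fr(p,th):
    O,R,_=cr();x,yy,z=p;return np.r_[O+R@[x*np.cos(th)+z*np.sin(th),yy],.07-x*np.sin(th)+z*np.cos(th)]
def stand(q,x,r=.105): return fr((x,-.04+r*np.cos(.17-q),.085+r*np.sin(.17-q)),.5)
E
python3 - <<'E'
from h import *
c=cam('side')
for q in [0,.2,.3,.4,.5]: print(q,proj(c,[stand(q,-.052),stand(q,-.084),stand(q,-.102)]).round(0).tolist(), ((proj(c,stand(q,-.052))-[250,130])*2.7).round())
o=robot.get_obs();R=Rn.from_rotvec(o['tool_rot']).as_matrix();print('tip',proj(c,o['tcp_pos']+R@[0,0,.019]))
im=snap('side','s3.png');snap('wrist','w4.png')
for n in ('side','wrist'):
  for b in robot.regions_of('stand',n)[:2]: print(n,b['conf'],b['bbox'])
print([proj(cam('wrist'),stand(q,-.052)).round().tolist() for q in (0,.2,.4)])
cv2.imwrite('pics/z.png',np.hstack([cv2.resize(im[150:230,280:380],None,fx=5,fy=5,interpolation=2)[...,::-1],cv2.resize(cv2.imread('pics/w4.png'),(300,400))[:, :300]]))
E
```

```text
0 [[333.0, 200.0], [340.0, 190.0], [344.0, 184.0]] [[225. 189.]]
0.2 [[336.0, 200.0], [343.0, 190.0], [347.0, 184.0]] [[232. 189.]]
0.3 [[337.0, 200.0], [344.0, 190.0], [348.0, 184.0]] [[235. 188.]]
0.4 [[337.0, 199.0], [344.0, 189.0], [348.0, 184.0]] [[236. 187.]]
0.5 [[338.0, 198.0], [344.0, 189.0], [348.0, 183.0]] [[237. 184.]]
tip [[344.05203254 187.01778189]]
side 0.73 [299.7, 171.9, 45.6, 37.9]
wrist 0.75 [278.1, 192.5, 120.4, 103.2]
[[[416.0, 259.0]], [[387.0, 242.0]], [[363.0, 235.0]]]
```

View pics/z.png

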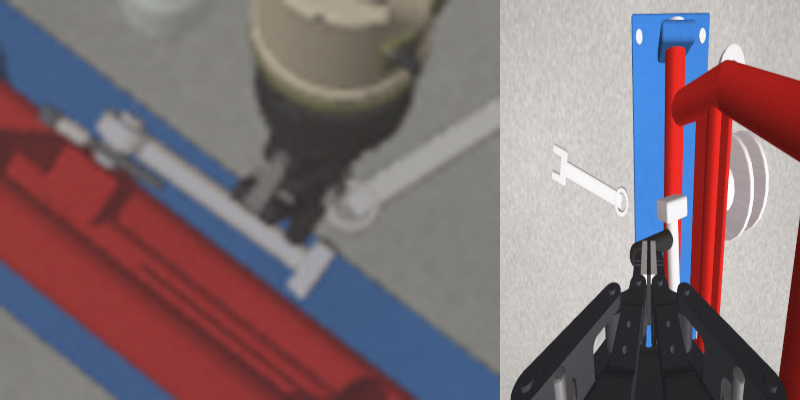

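The wrist panel shows the tips on the peg, with its root at about (670,238), matching q ≈ 0.4. I'm pushing on past centre.

>>> {"api": "move_arm", "payload": {"deltas": [[[-0.24,-0.25,-0.51,0,0,0,1],[-0.15,-0.34,-0.36,0,0,0,1],[-0.08,-0.43,-0.28,0,0,0,1],[0,-0.1,-0.05,0,0,0,1],[0,0,0,0,0,0,1]]]}}

```text
t: 11.5
tcp_pos: [0.448, -0.0037, 0.1384]
tool_rot: [2.038, 2.39, 0.001]
contact_force: [0.2, 0.9, -0.1]
grip_width: 0.003
grip_force: 0.0
```

```bash
python3 - <<'E'
from h import *
snap('side','s5.png')
o=robot.get_obs();print(o['tcp_pos'],o['contact_force'])
c=cam('wrist');im=snap('wrist','w5.png')
for q in (1.,1.2,1.6,1.85): print(q,proj(c,[stand(q,-.052),stand(q,-.102)]).round().tolist(),proj(cam('side'),[stand(q,-.052),stand(q,-.102)]).round().tolist())
for n in ('side','wrist'):
  for nm in ('stand','tab'): print(n,nm,[(b['conf'],b['bbox']) for b in robot.boxes_of(nm,n)[:2]])
cv2.imwrite('pics/z2.png',np.hstack([cv2.resize(cv2.imread('pics/s5.png')[150:230,280:360],(400,400)),cv2.resize(im[:,200:520],(400,400))[...,::-1]]))
E
```

```text
[ 0.44807119 -0.0033071   0.13847753] [-0.49304043  0.541263   -0.03791543]
1.0 [[380.0, 210.0], [295.0, 225.0]] [[334.0, 192.0], [344.0, 177.0]]
1.2 [[365.0, 232.0], [286.0, 249.0]] [[330.0, 188.0], [341.0, 173.0]]
1.6 [[349.0, 282.0], [278.0, 303.0]] [[321.0, 180.0], [331.0, 165.0]]
1.85 [[348.0, 316.0], [280.0, 341.0]] [[314.0, 174.0], [324.0, 160.0]]
side stand [(0.67, [299.4, 158.6, 26.4, 23.4]), (0.63, [253.6, 139.9, 13.5, 12.6])]
side tab [(0.49, [300.0, 157.2, 20.5, 25.2]), (0.27, [252.9, 163.2, 115.6, 89.0])]
wrist stand [(0.63, [315.1, 326.8, 5.9, 13.2])]
wrist tab [(0.63, [311.9, 326.2, 12.4, 12.9])]
```

View pics/z2.png

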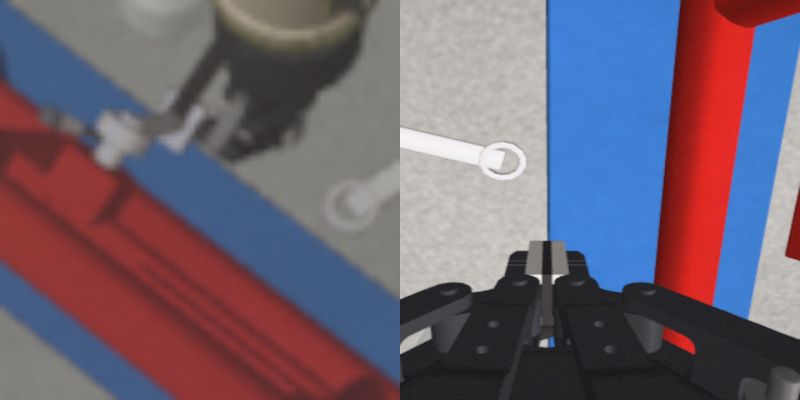

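The stand has snapped down: the leg and tab now sit near the bolt at about (155,125) in the left panel, as predicted for q = 1.85. Next I go to the tube, tilted with the frame.

>>> {"api": "move_arm", "payload": {"deltas": [[[0,0,0.8,0,0,0,1],[0,0,1,0,0,0,0],[0,0,1,0,0,0,-1],[0,0,1,0,0,0,-1],[0,0,0.6,0,0,0,-1]]]}}

```text
t: 12.42
tcp_pos: [0.4476, -0.0035, 0.3607]
tool_rot: [2.035, 2.39, 0.003]
contact_force: [0.9, -0.3, -0.3]
grip_width: 0.843
grip_force: 0.0
```

>>> {"api": "move_arm", "payload": {"deltas": [[[0.8,0.19,0,-0.1,0.57,0,-1],[0.8,0.19,-0.2,-0.1,0.57,0,-1],[0.8,0.19,-0.3,-0.09,0.57,0,-1],[0.8,0.19,-0.3,-0.09,0.56,0,-1],[0.8,0.19,-0.2,-0.09,0.56,0,-1]]]}}

```text
t: 13.05
tcp_pos: [0.6485, 0.0441, 0.3073]
tool_rot: [-1.793, -2.106, 0.545]
contact_force: [0.6, 0.4, 0.9]
grip_width: 1.001
grip_force: 0.0
```

```bash
cat > tg.py <<'E'
from h import *
import sys
th=float(sys.argv[1]);back_=float(sys.argv[2])
O,R,y=cr();o=robot.get_obs();M=Rn.from_rotvec(o['tool_rot'])
T=fr((0,.025,.18+back_),th);C=np.array([R[0].tolist()+[0],R[1].tolist()+[0],[0,0,1]])
# desired: tool y=frame x, z=-frame z, x = y cross z
F=C@Rn.from_euler('y',th).as_matrix();D=np.c_[F[:,1],F[:,0],-F[:,2]]
e=(Rn.from_matrix(D)*M.inv()).as_rotvec()
print(o['t'],o['tcp_pos'],o['contact_force'].round(1),'shift units',((T-o['tcp_pos'])/.05).round(2),'turn units',(np.degrees(e)/10).round(2),o['qpos'].round(2))
E
python3 tg.py .5 .09
python3 - <<'E'
from h import *
c=cam('wrist');im=snap('wrist','w6.png')
print(proj(c,[fr((0,.025,.18),.5),fr((.018,.1,.18),.5),fr((-.018,.1,.18),.5)]).round())
h=cv2.cvtColor(im,cv2.COLOR_RGB2HSV);m=cv2.inRange(h,(0,150,60),(8,255,255))
for v in proj(c,[fr((0,yy,.18),.5) for yy in (.06,.09,.12,.15)]).round().astype(int):
    if 0<=v[1]<400: xs=np.nonzero(m[v[1]])[0];print(v,xs.min() if len(xs) else None,xs.max() if len(xs) else None)
E
```

```text
13.05 [0.64849834 0.04414376 0.30732087] [0.6 0.4 0.9] shift units [-0.    0.01 -0.01] turn units [ 0.02 -0.02  0.02] [ 0.05  0.71 -0.39  1.37  0.18  1.62 -0.19]
[[317. 215.]
 [345. 106.]
 [290. 106.]]
[317 167] 44 341
[317 122] 298 343
[317  73] 0 343
[317  20] 0 344
```

View pics/w6.png

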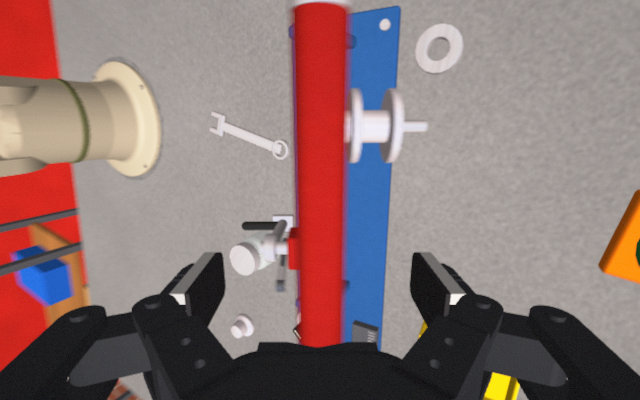

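The tube runs straight between the open fingers, centred at x ≈ 321 px against the predicted 317, and the stand is down. I'm descending along the tool and gripping.

>>> {"api": "move_arm", "payload": {"deltas": [[[-0.24,-0.04,-0.44,0,0,0,-1],[-0.24,-0.04,-0.44,0,0,0,-1],[-0.24,-0.04,-0.44,0,0,0,-1],[-0.13,-0.02,-0.26,0,0,0,-1],[0,0,0,0,0,0,0]]], "newtons": 60}}

```text
t: 13.72
tcp_pos: [0.6044, 0.0366, 0.2286]
tool_rot: [-1.794, -2.107, 0.542]
contact_force: [0.1, 0.1, 0.3]
grip_width: 0.812
grip_force: 0.0
```

>>> {"api": "move_arm", "payload": {"deltas": [[[0,0,0,0,0,0,1],[0,0,0,0,0,0,1],[0,0,0,0,0,0,1],[0,0,0,0,0,0,1]]], "newtons": 60}}

```text
t: 14.22
tcp_pos: [0.606, 0.0369, 0.2298]
tool_rot: [-1.796, -2.11, 0.538]
contact_force: [5.0, 1.1, 5.3]
grip_width: 0.406
grip_force: 60.5
```

```bash
python3 tg.py .5 0; python3 - <<'E'
from h import *
a=.18
for t0,t1 in zip(np.linspace(.5,.05,10),np.linspace(.45,0,10)): print(((fr((0,.025,a),t1)-fr((0,.025,a),t0))/.05).round(3))
E
```

```text
14.225 [0.60604259 0.03692228 0.22983581] [5.  1.1 5.3] shift units [-0.    0.01 -0.04] turn units [0.01 0.02 0.02] [ 0.07  0.72 -0.4   1.56  0.2   1.42 -0.22]
[-0.158 -0.026  0.082]
[-0.162 -0.027  0.074]
[-0.165 -0.027  0.066]
[-0.168 -0.028  0.057]
[-0.171 -0.028  0.049]
[-0.173 -0.029  0.04 ]
[-0.175 -0.029  0.031]
[-0.176 -0.029  0.022]
[-0.177 -0.029  0.013]
[-0.177 -0.029  0.004]
```

Gripped (36 mm opening reading about 0.41). I'm following the arc to upright.

>>> {"api": "move_arm", "payload": {"deltas": [[[-0.158,-0.026,0.082,0.047,-0.283,0,1],[-0.162,-0.027,0.074,0.047,-0.283,0,1],[-0.165,-0.027,0.066,0.047,-0.283,0,1],[-0.168,-0.028,0.057,0.047,-0.283,0,1],[-0.171,-0.028,0.049,0.047,-0.283,0,1]]]}}

```text
t: 14.85
tcp_pos: [0.5649, 0.0301, 0.2463]
tool_rot: [-1.926, -2.262, 0.28]
contact_force: [5.6, 0.2, 3.1]
grip_width: 0.404
grip_force: 60.6
```

>>> {"api": "move_arm", "payload": {"deltas": [[[-0.173,-0.029,0.04,0.047,-0.283,0,1],[-0.175,-0.029,0.031,0.047,-0.283,0,1],[-0.176,-0.029,0.022,0.047,-0.283,0,1],[-0.177,-0.029,0.013,0.047,-0.283,0,1],[-0.177,-0.029,0.004,0.047,-0.283,0,1]]]}}

```text
t: 15.48
tcp_pos: [0.5204, 0.0227, 0.252]
tool_rot: [2.035, 2.39, 0.005]
contact_force: [1.3, -0.2, 5.4]
grip_width: 0.406
grip_force: 60.7
```

>>> {"api": "move_arm", "payload": {"deltas": [[[0,0,0,0,0,0,1],[0,0,0,0,0,0,1],[0,0,0,0,0,0,1],[0,0,0,0,0,0,1]]]}}

```text
t: 15.98
tcp_pos: [0.5209, 0.0228, 0.252]
tool_rot: [2.036, 2.391, 0.001]
contact_force: [1.3, -1.4, 12.1]
grip_width: 0.405
grip_force: 63.2
```

```bash
python3 tg.py 0 0; python3 - <<'E'
from h import *
a=snap('side','s7.png')[110:290,190:410];b=snap('top','t7.png')[150:270,260:480];w=snap('wrist')
cv2.imwrite('pics/f.png',np.hstack([np.vstack([cv2.resize(a,(440,360)),cv2.resize(b,(440,240))]),np.vstack([cv2.resize(w,(360,225)),np.zeros((375,360,3),np.uint8)])])[...,::-1])
for n in ('top','side'): print([proj(cam(n),fr((0,yy,.18),0)).round().tolist() for yy in (-.125,.175)])
E
```

```text
15.975 [0.52092253 0.02279781 0.25202729] [ 1.3 -1.4 12.1] shift units [-0.    0.01 -0.04] turn units [0.   0.01 0.02] [ 0.19  0.39 -0.45  2.04  0.24  0.76 -0.25]
[[[389.0, 200.0]], [[279.0, 219.0]]]
[[[277.0, 146.0]], [[371.0, 217.0]]]
```

View pics/f.png

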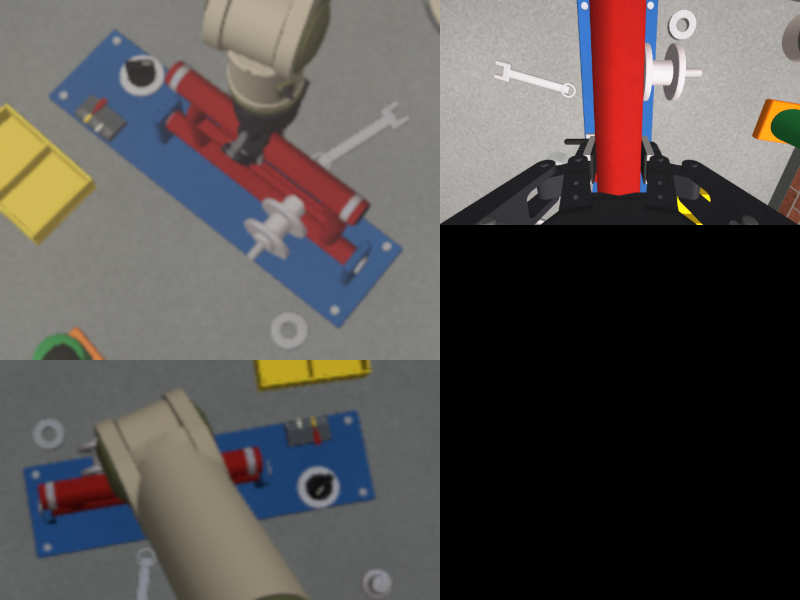

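The frame is upright in all three views, with the tube in the gripper at (245,140) in the side panel. The stand peg shows at (575,142), still down; the pointer is on yellow and the loose items haven't moved. Handing in.

```bash
python3 -c "
from plant import robot
print(robot.sign_off())"
```

```text
the job is handed in; nothing more can be done
None
```

The job is handed in: the pointer is on the yellow mark, the side stand is snapped down, and the gripper is holding the red frame upright and steady by its top tube.

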